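# Comb the spiny cactus stakes straight with the hand rake

### The job

The cactus stakes scattered in the terracotta tray are full of fine spines, so keep your fingers off them: take the hand rake and comb all five towards you until they lie flat, side by side, straight across the tray in its near half, leaving the far half empty. Then set the rake down gently, tines down with the middle of its row of tines on the wooden coaster and the end of its handle on the table, let go, and leave everything else where it stands.

Things in the scene. Friction and masses are not known exactly. Their poses are not given: they have to be found in the camera images.
- tray: terracotta-coloured rectangular plant saucer, fixed to the table, 284 mm long (x) by 218 mm wide (y), 24 mm high, walls and floor 6 mm thick: the inside is 272 x 206 mm, its floor 6 mm above the table and its rim 24 mm. Origin at the centre of its underside on the table. Its -x end is the near end, facing the robot; y runs straight across it.
- stake1: square cedar plant stake, 100 mm long, 12 x 12 mm, 14 g, blue-painted blunt head at -y, pointed foot at +y (last 18 mm taper). Origin at its middle (half-way up, so 6 mm above what it lies on); y runs along its length. It lies loose and flat on the tray floor and slides rather than rolls.
- stake2: square cedar plant stake, 100 mm long, 12 x 12 mm, 14 g, blue-painted blunt head at -y, pointed foot at +y (last 18 mm taper). Origin at its middle (half-way up, so 6 mm above what it lies on); y runs along its length. It lies loose and flat on the tray floor and slides rather than rolls.
- stake3: square cedar plant stake, 100 mm long, 12 x 12 mm, 14 g, blue-painted blunt head at -y, pointed foot at +y (last 18 mm taper). Origin at its middle (half-way up, so 6 mm above what it lies on); y runs along its length. It lies loose and flat on the tray floor and slides rather than rolls.
- stake4: square cedar plant stake, 100 mm long, 12 x 12 mm, 14 g, blue-painted blunt head at -y, pointed foot at +y (last 18 mm taper). Origin at its middle (half-way up, so 6 mm above what it lies on); y runs along its length. It lies loose and flat on the tray floor and slides rather than rolls.
- stake5: square cedar plant stake, 100 mm long, 12 x 12 mm, 14 g, blue-painted blunt head at -y, pointed foot at +y (last 18 mm taper). Origin at its middle (half-way up, so 6 mm above what it lies on); y runs along its length. It lies loose and flat on the tray floor and slides rather than rolls.
- rake: hand garden rake, 189 mm long, 190 g. Origin half-way up in the wooden handle where it is gripped. x runs along the handle to the head, y across the head, z away from the tines. Handle flat-sided, 24 mm wide (y), 22 mm high (z), from x = -100 to +30 mm. At first it lies tines down, tine tips and handle end on the table, handle rising to the head by 0.26 rad (15 degrees), origin 36 mm up.
- rake_tines (a point): on the rake, midway along the row of tine tips: x = +85, y = 0, z = -60 mm in the rake's frame, same axes. Seven round steel tines, 5 mm thick, 16 mm apart, point to -z from a head bar 104 mm wide (y) that is level with the handle at x = +85 mm; their 11 mm gaps let no stake through. The balance point lies about 45 mm from the rake's origin towards the head.
- coaster: round dark wooden coaster, 110 mm across, 10 mm thick, loose, 120 g, flat on the table. Origin at the centre of its underside.
- tumbler: bystander: aluminium tumbler with a black clip-on lid, 80 mm across, 147 mm tall; origin at the centre of its foot.
- glasses_case: bystander: black sunglasses case with hinged lid (shut), 68 x 160 (y) x 55 mm; origin at the centre of its underside.
- cactus: bystander: small cactus in a white ceramic pot, 88 mm across, 145 mm tall; origin at the centre of its foot.
- mister: bystander: amber plant mister, 68 mm across, 167 mm tall; origin at the centre of its foot.
- sunscreen: bystander: orange sunscreen bottle standing on its white cap, 34 x 60 (y) mm, 130 mm tall; origin at the centre of its foot.
- trowel: bystander: hand trowel lying flat, about 250 mm long along x, 52 mm wide; origin at the root of its handle, on the table.
Things that resemble listed ones, but are neither listed nor needed, are in the scene too. Leave any black, purple or red look-alike of the stake2 alone.

How it is judged (in metres and radians):
On the way, in this order (a step that is already met when the one before it is completed fails the run):
1. the rake is picked up: its tine tips are more than 30 mm above the table (height (world z) of rake_tines above 0.03 m), for 0.1 s.
2. all five stakes are combed straight across the near half of the tray and lie flat (angle between the y axis of each of stake1, stake2, stake3, stake4, stake5 and the y axis of tray, either way round below 0.2 rad and x of stake1 in the frame of tray between -0.136 and -0.005 m and y of stake1 in the frame of tray between -0.1 and 0.1 m and height (world z) of each of stake1, stake2, stake3, stake4, stake5 below 0.0155 m and x of stake2 in the frame of tray between -0.136 and -0.005 m and y of stake2 in the frame of tray between -0.1 and 0.1 m and x of stake3 in the frame of tray between -0.136 and -0.005 m and y of stake3 in the frame of tray between -0.1 and 0.1 m and x of stake4 in the frame of tray between -0.136 and -0.005 m and y of stake4 in the frame of tray between -0.1 and 0.1 m and x of stake5 in the frame of tray between -0.136 and -0.005 m and y of stake5 in the frame of tray between -0.1 and 0.1 m), for 0.2 s.
At the end, for the whole second after the job is handed in: Stakes flat on the tray floor (middles under 15.5 mm up), within 0.2 rad of straight across, middles 5 mm or more nearer than the tray's centre. Rake at rest, within 0.45 rad of upright, grip under 55 mm up, middle of tine tips 6 to 16 mm up and within 35 mm of the coaster's centre (all of step 2 and horizontal distance between rake_tines and coaster below 0.035 m and height (world z) of rake_tines between 0.006 and 0.016 m and height (world z) of rake below 0.055 m and angle between rake's own z axis and vertical below 0.45 rad and linear speed of rake below 0.02 m/s); the robot touches nothing.
It fails at once if the gripper or arm touches a stake (over 0.5 N) (contact force between any of stake1, stake2, stake3, stake4, stake5 and the fingers above 0.5 N or contact force between any of stake1, stake2, stake3, stake4, stake5 and the arm above 0.5 N).
It fails at once if the rake is dropped: out of the fingers it moves at over 0.5 m/s (a fall of about 13 mm) (contact force between rake and the fingers below 0.1 N and linear speed of rake above 0.5 m/s).
It fails at once if the coaster is pushed more than 30 mm (distance of coaster from where it was at the start of the episode above 0.03 m).
It fails at once if a bystander is moved more than 30 mm (distance of any of tumbler, glasses_case, cactus, mister, sunscreen, trowel from where it was at the start of the episode above 0.03 m).
It also fails if it takes over 67 s, if anything falls off the work surface, if the arm or the gripper's body presses on something with over 40 N, if the wrist force passes 120 N, or if a joint passes its speed limit or range.

### The arm

A 7-joint arm with a two-finger parallel gripper is mounted at the origin on the work surface. World frame = base frame: x ahead of the robot, y to its left, z up, the work surface at z = 0. Lengths are in mm, angles in rad, forces in N, time in s.
With the tool pointing down it reaches from about 400 to 875 mm from the base axis. Payload 4.4 kg.
Tool frame: the origin (TCP) lies midway between the tips of the shut fingers; the grasp point (between the pads) lies 19 mm behind it; z points along the fingers, y is the line along which they close (so a half turn about z gives the same grasp; the last joint's range is limited). The gripper opens to 85 mm and grips with 20 to 120 N. Pads are 22 mm wide; open, the fingers measure 114 mm over their backs; the gripper's body (76 mm by 85 mm) begins 54 mm behind the grasp point. The pads swing forward as they close: fully open they stand 13 mm farther back than shut.
Start: joints at [1.156, 0.628, 0.038, 1.517, -0.027, 0.996, -0.02], TCP at [222.18, -610.864, 207.113] pointing down, gripper open.
Joint ranges: [-3.06, 3.06], [-0.37, 2.12], [-1.25, 1.32], [0.18, 2.47], [-1.1, 4.24], [0.23, 1.98], [-2.94, 2.94]. Speed limits (rad/s): [2.57, 2.57, 3.14, 3.14, 3.14, 3.14, 3.14].

### API

Orientations are given as [roll, pitch, yaw] about the fixed x, y, z axes, in that order (R = Rz(yaw) Ry(pitch) Rx(roll)).
In Python, from cell import ctrl gives the robot as it stands.
- The arm moves only by the shell command python3 -m handwheel 'ROWS'. ROWS is JSON, a list of rows, each a list of 3 entries, a list of its own where there are three numbers: the turn, a rotation vector about the tool's x, y, z in degrees, then the shift along the tool's x, y, z in m, then the closure, from 0 (fully open) to 1 (shut). A call has 1 to 5 rows; each row shifts and turns the commanded pose from where the row before left it, along the tool's axes as they then stand; what a row does not reach is not made up. A row lasts 1/12 s, in which the tool goes at most 41.7 mm and 7.16 degrees, less where a joint would pass 70% of its speed; a pose out of reach is approached as far as the arm can. A call is refused whole if a number of a shift passes 0.0417 or a number of a turn 7.16, either way. A call with a gripper value outside its range is refused whole. The fingers move at their own pace and stop on an object; the grip force is fixed at half the most. Time passes only in rows, so rows that do not move let the fingers close. It gives the time, the measured TCP pose, the force, the opening and the grip force at its end, in the units of the state.
- ctrl.read_state(): the state, without advancing time (a new reading comes with each control period).
- ctrl.get_image(name): name is "scene" or "top" or "wrist"; returns a dict with "pixels" (400x640x3 uint8, red, green, blue), "fx", "fy", "cx", "cy" (pixels), "k1" (the pictures are not rectified: a ray, as slopes to the right and down, at radius r is drawn at 1 + k1 r^2 times it, then the intrinsics apply), "pose" (4x4, takes a point from camera to world coordinates); the wrist camera has in their place "T_tool_cam" (4x4, takes a point from camera to tool coordinates, whose origin is the TCP and whose axes are the flange's). Camera axes: x right, y up, looking along -z (the intrinsics and any distortion apply to the point x, -y, -z); pixel columns grow to the right and rows downward; lengths in mm; the calibration is good to about 2 mm. A picture is of the moment at which its call begins: read the wrist's pose just before it. There is no depth.
- ctrl.finish_job(): hands the job in; it is judged then, once.
The state is a dict: "clock": time; "qpos": joint angles; "qd": joint speeds; "tau": joint torques, N m; "eef_pos": TCP position; "tool_rot": TCP orientation; "force": force on the tool from outside, world axes, zero at the start; "torque": the same for the moment, N m; "width": finger opening in mm; "gripper_force": force on a finger pad.
Only numpy, scipy, OpenCV 4.12 (cv2) and the standard library are available. Lean on these libraries where they do the work, as an engineer would, in place of code of your own. Each camera call takes 0.05 s, during which the arm holds its last target. There are 200 camera calls.

## Working session

There is one attempt and no reset: what is moved stays moved. The work goes in short steps, Python scripts to look and compute and a shell command to move; the robot and the scene stay as the last step left them, time stands still between calls to the robot, and variables do not carry over. Pictures are saved under pics/ and viewed, at most 10 in all, crops included, and the job is handed in when it is done.

```bash
mkdir -p pics; ls
cat > h.py <<'E'
import numpy as np, cv2
from cell import ctrl
def snap(n,f):
    im=ctrl.get_image(n); cv2.imwrite('pics/'+f,im['pixels'][:,:,::-1]); np.save('pics/'+f+'.npy',{k:v for k,v in im.items() if k!='pixels'},allow_pickle=True); return im
def ray(f,u,v,T=None):
    im=np.load('pics/'+f+'.npy',allow_pickle=True).item()
    P=np.array(im['pose']) if 'pose' in im else T@np.array(im['T_tool_cam'])
    K=np.array([[im['fx'],0,im['cx']],[0,im['fy'],im['cy']],[0,0,1.]])
    a=cv2.undistortPoints(np.array([[[u,v]]],float),K,np.array([im['k1'],0,0,0,0.]))[0,0]
    return P[:3,3],P[:3,:3]@np.array([a[0],-a[1],-1])
def at(f,u,v,z,T=None):
    o,d=ray(f,u,v,T); return np.round(o+d*(z-o[2])/d[2],1)
E
python3 - <<'E'
from h import *
im=snap('top','top0.png'); print({k:v for k,v in im.items() if k!='pixels'})
snap('scene','sc0.png'); print(ctrl.read_state())
E
```

```text
pics
{'fx': 476.1222781662773, 'fy': 476.1222781662773, 'cx': 328.3684012614573, 'cy': 193.99337658744372, 'k1': -0.0028056829057265483, 'pose': array([[-1.95853618e-02,  9.94447641e-01, -1.03393920e-01,
         3.63059328e+02],
       [-9.99736460e-01, -1.82402332e-02,  1.39393439e-02,
         9.50875950e+00],
       [ 1.19760184e-02,  1.03639679e-01,  9.94542805e-01,
         1.42463088e+03],
       [ 0.00000000e+00,  0.00000000e+00,  0.00000000e+00,
         1.00000000e+00]])}
{'clock': 0.1, 'qpos': array([ 1.15618512,  0.62924806,  0.03839707,  1.51828563, -0.02700372,
        0.99627907, -0.01995287]), 'qd': array([ 0.00136276, -0.00049958,  0.00144248, -0.0025377 ,  0.00048797,
        0.00089357,  0.00041309]), 'tau': array([ 3.34013777e-03, -5.64527929e+01,  1.23055849e+00, -1.93971634e+01,
        1.12292968e-02,  5.48025899e-03,  1.71689010e-05]), 'eef_pos': array([ 222.00712152, -610.26855919,  206.27817206]), 'tool_rot': array([-3.13988864e+00, -1.40945535e-05,  3.48894486e-01]), 'force': array([-0.16336427, -1.25312844, -0.11585988]), 'torque': array([0.00111014, 0.08301252, 0.01087797]), 'gripper_force': 0.0, 'width': 85.31684289155933}
```

View pics/top0.png

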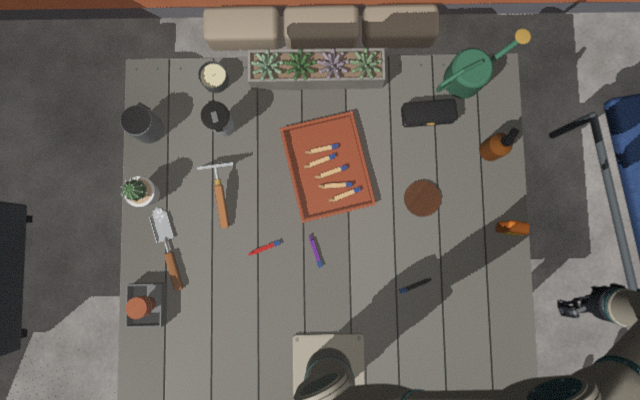

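View pics/sc0.png

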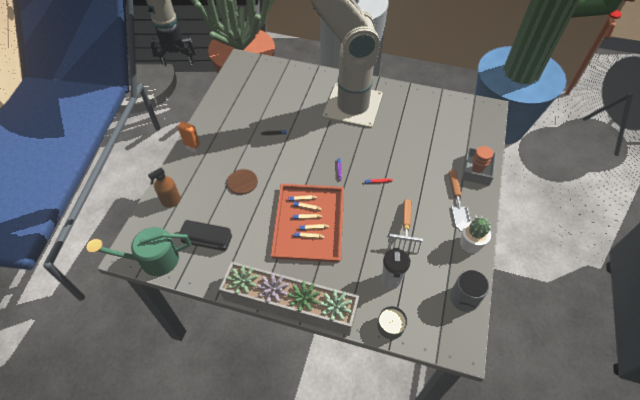

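The top view shows the tray with corners near (282,127), (356,112), (375,203) and (303,219). The five stakes lie inside it. The rake's head is at (214,166) and its handle end at (224,227), and the coaster is at (422,198). I'll enlarge the rake, tray and coaster next.

Run:
```python
from h import *
im=cv2.imread('pics/top0.png')
cv2.imwrite('pics/c1.png',cv2.resize(im[95:245,190:450],None,fx=3,fy=3,interpolation=cv2.INTER_CUBIC))
```

```text
(no output)
```

View pics/c1.png

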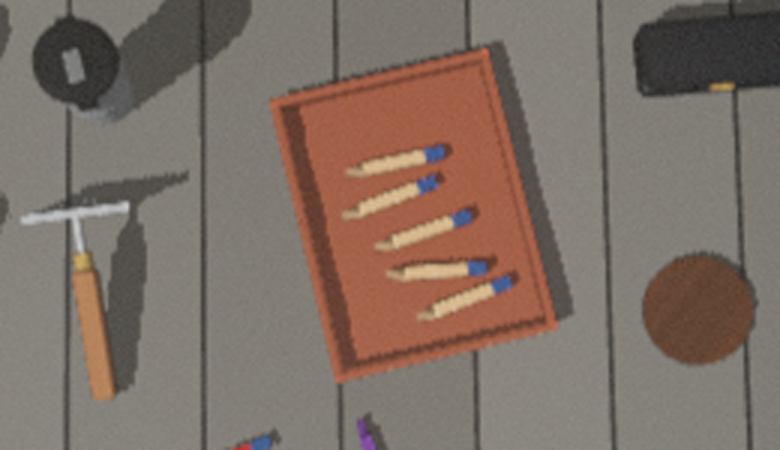

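The crop shows the tray rim corners at (272,101), (487,49), (556,326) and (338,382). The rake's bar runs from (22,218) to (128,206) and its handle from (82,262) to (103,398). The coaster centre is (698,309), and the stakes already lie roughly crosswise.

Run:
```python
from h import *
q=lambda u,v,z: at('top0.png',190+(u+.5)/3-.5,95+(v+.5)/3-.5,z)
C=np.array([q(*p,24) for p in [(272,101),(487,49),(556,326),(338,382)]]);print(C,C.mean(0))
e=C[0]-C[3]+C[1]-C[2];print('tray yaw',np.arctan2(e[1],e[0]), np.linalg.norm(e)/2)
tc=C.mean(0)[:2];a=np.arctan2(e[1],e[0]);R=np.array([[np.cos(a),-np.sin(a)],[np.sin(a),np.cos(a)]])
for h,f in [((447,152),(346,172)),((438,182),(343,216)),((474,215),(376,246)),((489,267),(387,272)),((512,281),(419,317))]:
    A,B=q(*h,12)[:2],q(*f,12)[:2];d=R.T@(B-A);print('stake tray',np.round(R.T@((A+B)/2-tc)),'ang',round(float(np.arctan2(-d[0],d[1])),2))
print('bar',q(22,218,60),q(128,206,60),'neck',q(83,262,55),'end',q(103,398,22),'coaster',q(698,309,10))
print('tumbler',at('top0.png',215,115,147),'mid handle L/R',q(77,300,48),q(99,300,48))
```

```text
[[ 709.2  130.    24. ]
 [ 758.9  -86.3   24. ]
 [ 478.4 -147.4   24. ]
 [ 427.4   68.    24. ]] [593.475  -8.925  24.   ]
tray yaw 0.21552210970299218 287.80848667125855
stake tray [56.  4.] ang -0.03
stake tray [21. 18.] ang 0.12
stake tray [-18.  -8.] ang 0.08
stake tray [-59. -11.] ang -0.19
stake tray [-94. -31.] ang 0.14
bar [589.3 368.5  60. ] [599.2 266.6  60. ] neck [546.2 310.7  55. ] end [416.2 297.9  22. ] coaster [ 493.9 -291.3   10. ]
tumbler [719.  297.7 147. ] mid handle L/R [510.2 317.9  48. ] [509.8 296.7  48. ]
```

```bash
python3 -m handwheel '[[[0,0,7],[0,0,0],0],[[0,0,7],[0,0,0],0],[[0,0,0],[0.0249,-0.0216,0],0],[[0,0,0],[0.0249,-0.0216,0],0],[[0,0,0],[0.0249,-0.0216,0],0]]'
python3 -m handwheel '[[[0,0,0],[0.0249,-0.0216,0],0],[[0,0,0],[0.0249,-0.0216,0],0],[[0,0,0],[0.0249,-0.0216,0],0],[[0,0,0],[0.0249,-0.0216,0],0],[[0,0,0],[0.0249,-0.0216,0],0]]'
python3 -c "
from cell import ctrl;print(ctrl.read_state()['qpos'])"
```

```text
clock: 0.52
eef_pos: [289.8, -537.6, 206.5]
tool_rot: [-3.141, 0.0, 0.103]
force: [1.5, -0.9, -0.4]
width: 85.4
gripper_force: 0.0
clock: 0.93
eef_pos: [403.0, -416.7, 206.8]
tool_rot: [-3.141, 0.0, 0.104]
force: [0.7, -0.2, 0.2]
width: 85.0
gripper_force: 0.0
[ 0.68567461  0.52851856  0.1044806   1.7212851  -0.06746992  0.89601587
 -0.64811767]
```

```bash
python3 -m handwheel '[[[0,0,0],[0.0249,-0.0216,0],0],[[0,0,0],[0.0249,-0.0216,0],0],[[0,0,0],[0.0249,-0.0216,0],0],[[0,0,0],[0.0249,-0.0216,0],0],[[0,0,0],[0.0249,-0.0216,0],0]]' >/dev/null
python3 -m handwheel '[[[0,0,0],[0.0249,-0.0216,0],0],[[0,0,0],[0.0249,-0.0216,0],0],[[0,0,0],[0.0057,-0.0346,0],0],[[0,0,0],[0.0057,-0.0346,0],0],[[0,0,0],[0.0057,-0.0346,0],0]]'
python3 -m handwheel '[[[0,0,0],[0.0057,-0.0346,0],0],[[0,0,0],[0.0057,-0.0346,0],0],[[0,0,0],[0.0057,-0.0346,0],0],[[0,0,0],[0.0057,-0.0346,0],0],[[0,0,0],[0.0057,-0.0346,0],0]]'
python3 -m handwheel '[[[0,0,0],[0.0057,-0.0346,0],0],[[0,0,0],[0.0057,-0.0346,0],0],[[0,0,0],[-0.0116,-0.0342,0],0],[[0,0,0],[-0.0116,-0.0342,0],0],[[0,0,0],[-0.0116,-0.0342,0],0]]'
python3 -m handwheel '[[[0,0,0],[-0.0116,-0.0342,0],0],[[0,0,0],[-0.0116,-0.0342,0],0],[[0,0,0],[-0.0116,-0.0342,0],0],[[0,0,0],[0,0,0],0],[[0,0,0],[0,0,0],0]]'
python3 - <<'E'
from h import *
print(ctrl.read_state()['qpos'],ctrl.read_state()['eef_pos'],ctrl.read_state()['tool_rot'])
im=snap('wrist','w0.png');print(im['T_tool_cam'])
E
```

```text
clock: 1.77
eef_pos: [565.9, -142.9, 206.5]
tool_rot: [-3.141, 0.001, 0.104]
force: [0.3, 0.6, -0.2]
width: 85.4
gripper_force: 0.0
clock: 2.18
eef_pos: [575.9, 32.1, 206.8]
tool_rot: [-3.142, 0.001, 0.104]
force: [0.4, 0.4, 0.0]
width: 85.8
gripper_force: 0.0
clock: 2.6
eef_pos: [534.1, 200.2, 206.6]
tool_rot: [3.141, 0.001, 0.104]
force: [1.0, 1.4, -0.3]
width: 85.4
gripper_force: 0.0
clock: 3.02
eef_pos: [488.0, 300.0, 206.6]
tool_rot: [-3.141, 0.001, 0.11]
force: [-0.1, -0.0, -0.3]
width: 85.4
gripper_force: 0.0
[-0.65573753  0.51843104  0.08564383  1.73974594 -0.05618987  0.88658585
 -2.00626647] [487.97512636 299.99402153 206.63842935] [-3.14095233e+00  1.24262951e-03  1.10260087e-01]
[[-3.82376238e-04  9.55604432e-01  2.94652377e-01  7.51340214e+01]
 [ 9.99999891e-01  2.86117527e-04  3.69795148e-04 -4.07971979e-01]
 [ 2.69072673e-04  2.94652486e-01 -9.55604437e-01 -1.66577219e+02]
 [ 0.00000000e+00  0.00000000e+00  0.00000000e+00  1.00000000e+00]]
```

View pics/w0.png

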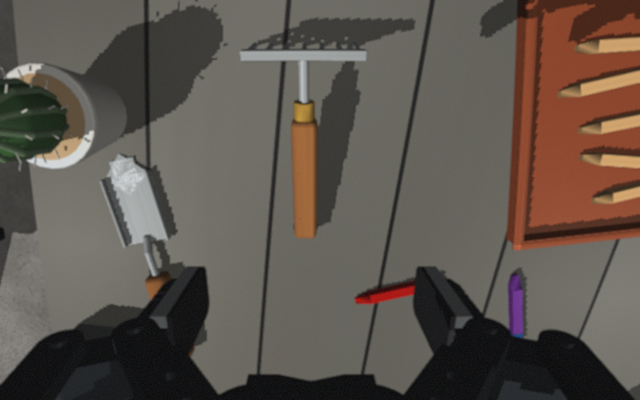

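The wrist view shows the rake almost square to the tool. Its bar runs from (241,56) to (366,55), the handle from (304,122) to (305,237), and its edges are at columns 293 and 317.

Run:
```python
from h import *
from scipy.spatial.transform import Rotation as Ro
T=np.eye(4);T[:3,:3]=Ro.from_euler('xyz',[-3.14095,.00124,.11026]).as_matrix();T[:3,3]=[487.98,299.99,206.64]
for p in [(241,56,60),(366,55,60),(304,122,55),(305,237,22),(293,180,42),(317,180,42)]: print(p,at('w0.png',*p,T))
```

```text
(241, 56, 60) [587.3 369.5  60. ]
(366, 55, 60) [599.3 267.   60. ]
(304, 122, 55) [539.3 312.2  55. ]
(305, 237, 22) [417.4 298.9  22. ]
(293, 180, 42) [483.  317.1  42. ]
(317, 180, 42) [485.5 294.2  42. ]
```

```bash
python3 -m handwheel '[[[0,0,0],[0.0053,-0.0014,0.0272],0],[[0,0,0],[0.0053,-0.0014,0.0272],0],[[0,0,0],[0.0053,-0.0014,0.0272],0],[[0,0,0],[0.0053,-0.0014,0.0272],0],[[0,5,0],[0,0,0],0]]'>/dev/null
python3 -m handwheel '[[[0,5,0],[0,0,0],0],[[0,5,0],[0,0,0],0],[[0,0,0],[0,0,0],0],[[0,0,0],[0,0,0],0]]'
```

```text
clock: 3.82
eef_pos: [509.7, 303.6, 98.1]
tool_rot: [3.139, -0.259, 0.105]
force: [0.1, -0.7, 1.0]
width: 85.2
gripper_force: 0.0
```

```bash
python3 -m handwheel '[[[0,0,0],[-0.001,-0.0045,0.02],0],[[0,0,0],[0,0,0.02],0],[[0,0,0],[0,0,0],0],[[0,0,0],[0,0,0],0]]'
python3 -c "
from cell import ctrl;s=ctrl.read_state();print(s['eef_pos'],s['qpos'])"
```

```text
clock: 4.15
eef_pos: [518.3, 307.3, 69.3]
tool_rot: [3.137, -0.259, 0.102]
force: [-0.7, 0.5, -0.1]
width: 85.4
gripper_force: 0.0
[518.26594936 307.32492269  69.33178739] [-0.77179419  0.67926368  0.15274308  2.01388272  0.18928466  0.2410018
 -2.31130219]
```

```bash
python3 -m handwheel '[[[0,-5,0],[0,0,0],0],[[0,-5,0],[0,0,0],0],[[0,-4.9,0],[0,0,0],0],[[0,0,0],[0,0,0],0],[[0,0,0],[0,0,0],0]]'
python3 -c "
from cell import ctrl;s=ctrl.read_state();print(s['eef_pos'],s['qpos'])"
```

```text
clock: 4.57
eef_pos: [518.4, 307.7, 69.7]
tool_rot: [3.139, -0.001, 0.1]
force: [-0.7, -1.5, 0.1]
width: 85.4
gripper_force: 0.0
[518.36205479 307.65571833  69.71203015] [-0.52880144  0.7357316  -0.08895907  1.76760945  0.10481273  0.64347614
 -2.15003166]
```

```bash
python3 -m handwheel '[[[0,0,0],[0.0032,-0.001,0.0165],0],[[0,0,-0.5],[0.0031,-0.001,0.0165],0],[[0,0,0],[0,0,0.0165],0],[[0,0,0],[0,0,0],0],[[0,0,0],[0,0,0],0]]'
python3 -m handwheel '[[[0,0,0],[0,0,0],1],[[0,0,0],[0,0,0],1],[[0,0,0],[0,0,0],1],[[0,0,0],[0,0,0],1],[[0,0,0],[0,0,0],1]]'
python3 -m handwheel '[[[0,0,0],[0,0,0],1],[[0,0,0],[0,0,0],1],[[0,0,0],[0,0,0],1],[[0,0,0],[0,0,0],1],[[0,0,0],[0,0,0],1]]'
```

```text
clock: 4.98
eef_pos: [520.0, 310.7, 19.2]
tool_rot: [3.135, 0.003, 0.114]
force: [-0.1, 0.1, -0.7]
width: 85.1
gripper_force: 0.0
clock: 5.4
eef_pos: [522.3, 311.1, 20.1]
tool_rot: [3.137, 0.001, 0.112]
force: [0.4, -1.7, 2.6]
width: 25.5
gripper_force: 2.6
clock: 5.82
eef_pos: [522.4, 311.2, 20.3]
tool_rot: [3.137, 0.001, 0.112]
force: [-0.4, -0.9, 6.7]
width: 21.5
gripper_force: 58.8
```

```bash
python3 -m handwheel '[[[0,0,0],[0,0,-0.01],1],[[0,0,0],[0,0,-0.025],1],[[0,0,0],[0,0,-0.03],1],[[0,0,0],[0,0,-0.03],1],[[0,0,0],[0,0,-0.025],1]]'
python3 -m handwheel '[[[0,0,0],[0.0042,0.0271,0],1],[[0,0,0],[0.0042,0.0271,0],1],[[0,0,0],[0.0042,0.0271,0],1],[[0,0,0],[0.0042,0.0271,0],1],[[0,0,0],[0.0042,0.0271,0],1]]'
python3 -m handwheel '[[[0,0,0],[0.0042,0.0271,0],1],[[0,0,0],[0.0042,0.0271,0],1],[[0,0,0],[0.0042,0.0271,0],1],[[0,0,0],[0.0042,0.0271,0],1],[[0,0,0],[0.0042,0.0271,0],1]]'
python3 -m handwheel '[[[0,0,0],[0.0042,0.0271,0],1],[[0,0,0],[0.0042,0.0271,0],1],[[0,0,-5.9],[0,0,0],1],[[0,-3.7,0],[0,0,0],1],[[0,-3.7,0],[0,0,0],1]]'
python3 -m handwheel '[[[0,-3.7,0],[0,0,0],1],[[0,-3.7,0],[0,0,0],1],[[0,0,0],[0,0,0],1],[[0,0,0],[0,0,0],1],[[0,0,0],[0,0,0],1]]'
python3 - <<'E'
from h import *
s=ctrl.read_state();print(s['qpos'],s['eef_pos'],s['tool_rot'],s['torque'])
im=snap('top','t1.png');im2=snap('wrist','w1.png');snap('scene','s1.png')
a=im['pixels'][90:240,190:450,::-1];b=im2['pixels'][:,:,::-1]
cv2.imwrite('pics/m1.png',np.vstack([cv2.resize(a,(520,300)),cv2.resize(b,(480,300))[:, :480] if 0 else cv2.resize(b,(520,300))]))
E
```

```text
clock: 6.23
eef_pos: [522.2, 311.5, 141.6]
tool_rot: [3.137, 0.001, 0.112]
force: [0.4, 0.4, -1.9]
width: 21.7
gripper_force: 59.2
clock: 6.65
eef_pos: [558.0, 177.7, 140.4]
tool_rot: [3.136, 0.002, 0.113]
force: [0.2, 0.9, -2.0]
width: 21.7
gripper_force: 59.2
clock: 7.07
eef_pos: [594.0, 45.5, 141.0]
tool_rot: [3.137, 0.002, 0.112]
force: [-0.1, 0.1, -1.1]
width: 21.3
gripper_force: 59.2
clock: 7.48
eef_pos: [607.4, -7.7, 141.9]
tool_rot: [3.137, 0.135, 0.213]
force: [0.7, -0.6, -1.9]
width: 21.6
gripper_force: 59.3
clock: 7.9
eef_pos: [607.9, -6.2, 141.0]
tool_rot: [3.137, 0.26, 0.214]
force: [-0.4, -0.4, -1.5]
width: 21.7
gripper_force: 59.2
[ 0.01136442  0.78810936 -0.13779303  1.42518847  0.14199873  1.1964654
 -1.52436135] [607.93839851  -6.21537215 140.99280383] [3.13661889 0.26047479 0.21407946] [ 0.06571793 -0.27584895  0.04891941]
```

View pics/m1.png

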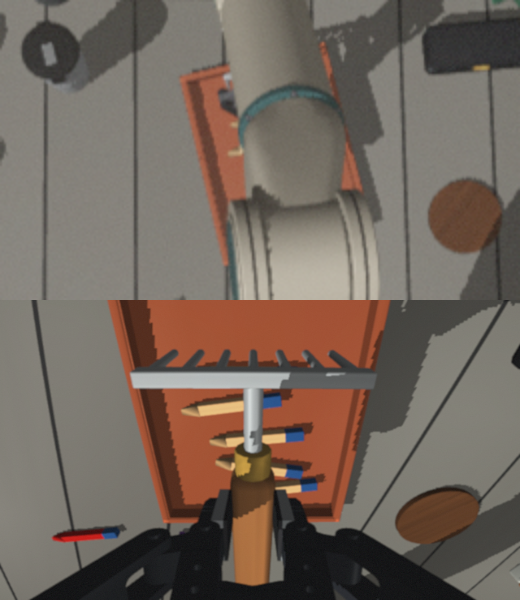

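The rake is held square over the far part of the tray. In raw wrist pixels the bar runs from (162,100) to (464,97), the tines point away, and the stakes lie nearer than the row. I'll check whether it has rotated in the grip.

```bash
python3 - <<'E'
from h import *
im=np.load('pics/w1.png.npy',allow_pickle=True).item();M=np.linalg.inv(im['T_tool_cam'])
def pj(p):
    q=M[:3,:3]@p+M[:3,3];a=np.array([q[0],-q[1]])/-q[2];a=a*(1+im['k1']*(a@a));return np.round([im['fx']*a[0]+im['cx'],im['fy']*a[1]+im['cy']])
for th in (.06,.16,.26,.36):
    c,s=np.cos(th),np.sin(th); g=np.array([-10.1,1.1,-15.7]); gp=np.array([0,1.1,-19])
    d=np.array([10.5*np.cos(.26),0,-10.5*np.sin(.26)])
    o=np.array([0,1.1,-18.4])-np.array([10.5*c,0,-10.5*s])
    f=lambda x,y,z:pj(o+np.array([x*c-z*s,y,-x*s-z*c]))
    print(th,'bar',f(85,-52,0),f(85,52,0),'tips',f(85,-48,-60),f(85,48,-60))
E
python3 -c "
import cv2;a=cv2.imread('pics/w1.png')[40:160,140:500];cv2.imwrite('pics/w1c.png',cv2.resize(a,None,fx=2,fy=2,interpolation=cv2.INTER_CUBIC))"
```

```text
0.06 bar [182.  98.] [447.  98.] tips [226.  90.] [401.  90.]
0.16 bar [175. 101.] [454. 101.] tips [222.  80.] [405.  80.]
0.26 bar [168. 106.] [462. 106.] tips [218.  70.] [410.  70.]
0.36 bar [161. 113.] [469. 113.] tips [212.  61.] [416.  61.]
```

View pics/w1c.png

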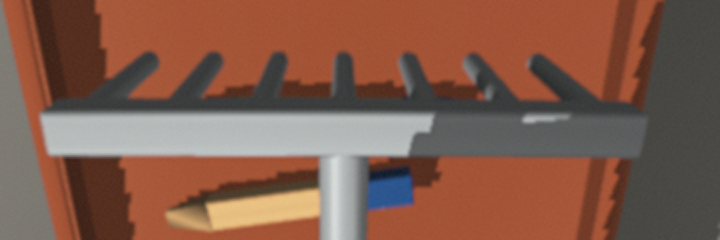

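The outer tine tips are at (215,68) and (408,69). That matches the expected 0.26 rad in the grip, so nothing has slipped. Lowering now.

```bash
python3 -m handwheel '[[[0,0,0],[0.0055,0,0.0204],1],[[0,0,0],[0.0055,0,0.0204],1],[[0,0,0],[0.0055,0,0.0204],1],[[0,0,0],[0.004,0,0.015],1],[[0,0,0],[0,0,0],1]]'
python3 -m handwheel '[[[0,0,0],[0.0013,0,0.0048],1],[[0,0,0],[0.0013,0,0.0048],1],[[0,0,0],[0,0,0],1],[[0,0,0],[0,0,0],1]]'
```

```text
clock: 8.47
eef_pos: [606.1, -6.7, 59.6]
tool_rot: [3.138, 0.266, 0.214]
force: [-0.5, -0.6, -1.7]
width: 21.8
gripper_force: 59.2
clock: 8.8
eef_pos: [609.5, -6.3, 53.0]
tool_rot: [3.136, 0.259, 0.214]
force: [0.4, 0.2, -2.0]
width: 21.8
gripper_force: 59.2
```

```bash
python3 -m handwheel '[[[0,0,0],[-0.0045,0,0.0028],1],[[0,0,0],[-0.0048,0,0.0013],1],[[0,0,0],[-0.0048,0,0.0013],1],[[0,0,0],[-0.0048,0,0.0013],1],[[0,0,0],[-0.0048,0,0.0013],1]]'
for i in 1; do :; done
python3 -m handwheel '[[[0,0,0],[-0.0048,0,0.0013],1],[[0,0,0],[-0.0048,0,0.0013],1],[[0,0,0],[-0.0048,0,0.0013],1],[[0,0,0],[-0.0048,0,0.0013],1],[[0,0,0],[-0.0048,0,0.0013],1]]'
python3 -m handwheel '[[[0,0,0],[-0.0048,0,0.0013],1],[[0,0,0],[-0.0048,0,0.0013],1],[[0,0,0],[-0.0048,0,0.0013],1],[[0,0,0],[-0.0048,0,0.0013],1],[[0,0,0],[-0.0048,0,0.0013],1]]'
python3 -m handwheel '[[[0,0,0],[-0.0048,0,0.0013],1],[[0,0,0],[-0.0048,0,0.0013],1],[[0,0,0],[-0.0048,0,0.0013],1],[[0,0,0],[-0.0048,0,0.0013],1],[[0,0,0],[-0.0048,0,0.0013],1]]'
python3 - <<'E'
from h import *
s=ctrl.read_state();print(s['eef_pos'],s['tool_rot'])
snap('wrist','w2.png')
E
```

```text
clock: 9.22
eef_pos: [584.0, -11.8, 50.8]
tool_rot: [3.137, 0.26, 0.214]
force: [0.3, 0.4, -1.5]
width: 21.7
gripper_force: 59.2
clock: 9.63
eef_pos: [559.9, -17.0, 50.5]
tool_rot: [3.137, 0.26, 0.214]
force: [0.9, -0.1, -1.3]
width: 21.5
gripper_force: 59.2
clock: 10.05
eef_pos: [535.7, -22.4, 50.4]
tool_rot: [3.137, 0.26, 0.214]
force: [0.5, 0.1, -1.1]
width: 21.4
gripper_force: 59.2
clock: 10.47
eef_pos: [511.4, -27.7, 50.3]
tool_rot: [3.137, 0.26, 0.214]
force: [-0.4, 0.1, -2.9]
width: 21.8
gripper_force: 59.3
[511.37841714 -27.68566174  50.34429035] [3.13665779 0.26018295 0.21416577]
```

View pics/w2.png

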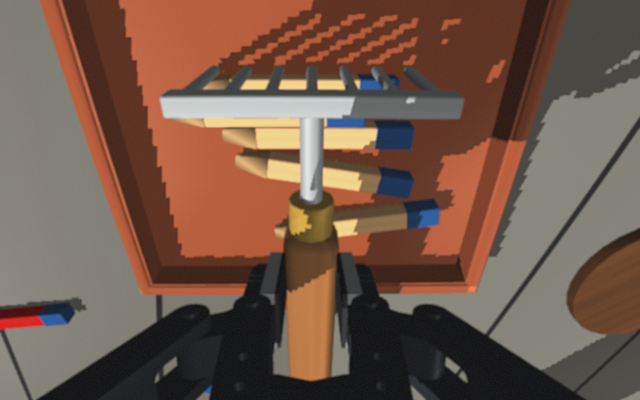

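The first three stakes are gathered under the bar (row 85 to 135). Stake 4 is tilted near (325,175) and stake 5 lies near (360,220). The rake stays level and the pull continues.

```bash
python3 -m handwheel '[[[0,0,0],[-0.0048,0,0.0013],1],[[0,0,0],[-0.0048,0,0.0013],1],[[0,0,0],[-0.0048,0,0.0013],1],[[0,0,0],[-0.0048,0,0.0013],1],[[0,0,0],[-0.0048,0,0.0013],1]]'
python3 -m handwheel '[[[0,0,0],[-0.0048,0,0.0013],1],[[0,0,0],[-0.0048,0,0.0013],1],[[0,0,0],[-0.0048,0,0.0013],1],[[0,0,0],[-0.0048,0,0.0013],1],[[0,0,0],[-0.0048,0,0.0013],1]]'
python3 -m handwheel '[[[0,0,0],[-0.0019,0,0.0005],1],[[0,0,0],[-0.0019,0,0.0005],1],[[0,0,0],[0,0,0],1]]'
python3 - <<'E'
from h import *
s=ctrl.read_state();print(s['eef_pos'],s['tool_rot'],s['qpos'])
snap('wrist','w3.png')
E
```

```text
clock: 10.93
eef_pos: [487.0, -33.0, 50.2]
tool_rot: [3.137, 0.26, 0.214]
force: [1.0, 0.3, -1.1]
width: 21.7
gripper_force: 59.2
clock: 11.35
eef_pos: [462.8, -38.3, 50.1]
tool_rot: [3.137, 0.26, 0.214]
force: [0.1, 0.3, -1.7]
width: 21.7
gripper_force: 59.3
clock: 11.6
eef_pos: [458.9, -39.2, 50.1]
tool_rot: [3.137, 0.261, 0.214]
force: [0.1, -0.5, -2.3]
width: 21.7
gripper_force: 59.2
[458.91725409 -39.18459083  50.1406805 ] [3.13669396 0.26083548 0.21404168] [ 0.05770102  0.73808522 -0.11991717  1.92181998  0.19043917  0.75204665
 -1.5543731 ]
```

View pics/w3.png

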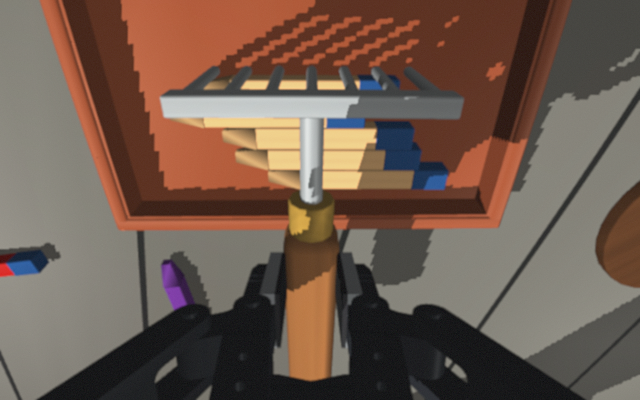

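All five stakes are packed parallel and straight across, in rows 85 to 185, just short of the near wall at row 205. I'll back the tines off, lift, tilt and carry the rake to the coaster.

```bash
python3 -m handwheel '[[[0,0,0],[0.0048,0,-0.0013],1],[[0,0,0],[0.0048,0,-0.0013],1],[[0,0,0],[0,0,0],1],[[0,0,0],[-0.003,0,-0.012],1],[[0,0,0],[-0.006,0,-0.0225],1]]'
python3 -m handwheel '[[[0,0,0],[-0.0065,0,-0.024],1],[[0,0,0],[-0.0065,0,-0.024],1],[[0,0,0],[-0.0065,0,-0.024],1],[[0,4.5,0],[0,0,0],1],[[0,4.5,0],[0,0,0],1]]'
python3 -m handwheel '[[[0,4.4,0],[0,0,0],1],[[0,4.4,0],[0,0,0],1],[[0,0,0],[-0.013,0.028,-0.0006],1],[[0,0,0],[-0.013,0.028,-0.0006],1],[[0,0,0],[-0.013,0.028,-0.0006],1]]'
python3 -m handwheel '[[[0,0,0],[-0.013,0.028,-0.0006],1],[[0,0,0],[-0.013,0.028,-0.0006],1],[[0,0,0],[-0.013,0.028,-0.0006],1],[[0,0,0],[-0.013,0.028,-0.0006],1],[[0,0,0],[-0.013,0.028,-0.0006],1]]'
python3 -m handwheel '[[[0,0,0],[-0.013,0.028,-0.0006],1],[[0,0,0],[0,0,0],1],[[0,0,0],[0,0,0],1]]'
python3 - <<'E'
from h import *
s=ctrl.read_state();print(s['eef_pos'],s['tool_rot'],s['qpos'])
snap('wrist','w4.png')
t=snap('top','t4.png')['pixels'][80:260,250:490,::-1]
b=cv2.imread('pics/w4.png')
cv2.imwrite('pics/m4.png',np.vstack([cv2.resize(t,(400,300)),cv2.resize(b[:300],(640,300))[:,120:520]]))
E
```

```text
clock: 12.07
eef_pos: [467.7, -36.6, 84.4]
tool_rot: [3.138, 0.265, 0.215]
force: [0.0, -0.1, -1.5]
width: 21.6
gripper_force: 59.2
clock: 12.48
eef_pos: [471.5, -35.8, 161.6]
tool_rot: [3.136, 0.096, 0.216]
force: [-0.7, -0.2, -2.4]
width: 21.6
gripper_force: 59.2
clock: 12.9
eef_pos: [448.1, -127.5, 160.9]
tool_rot: [3.137, -0.05, 0.218]
force: [0.8, -0.5, -2.0]
width: 21.8
gripper_force: 59.3
clock: 13.32
eef_pos: [414.3, -278.9, 161.0]
tool_rot: [3.137, -0.05, 0.216]
force: [-0.0, -0.4, -1.8]
width: 22.0
gripper_force: 59.3
clock: 13.57
eef_pos: [407.2, -309.6, 160.8]
tool_rot: [3.137, -0.049, 0.211]
force: [-0.8, 0.5, -1.6]
width: 21.7
gripper_force: 59.3
[ 407.23545433 -309.60864712  160.82422807] [ 3.13688329 -0.04948925  0.21119794] [ 0.77298961  0.48626257 -0.21838099  1.98007947  0.11498922  0.65005285
 -0.86888039]
```

View pics/m4.png

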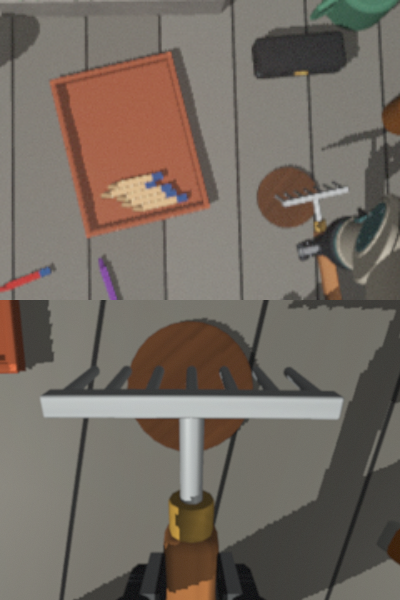

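The tray's far half is empty and the stakes sit neatly at the near end. The coaster's centre is at about raw wrist pixel (311,85), directly beneath the row of tines. I'll confirm its world position.

Run:
```python
from h import *
from scipy.spatial.transform import Rotation as Ro
T=np.eye(4);T[:3,:3]=Ro.from_euler('xyz',[3.13688,-.0495,.2112]).as_matrix();T[:3,3]=[407.2,-309.6,160.8]
print(at('w4.png',311,86,10,T)); print('tips now',(T@[87.5,.5,20.3,1])[:3])
```

```text
[ 495.8 -291.2   10. ]
tips now [ 493.75782667 -291.65143455  144.85692498]
```

```bash
python3 -m handwheel '[[[0,0,0],[-0.0015,0,0.03],1],[[0,0,0],[-0.0015,0,0.03],1],[[0,0,0],[-0.0015,0,0.03],1],[[0,0,0],[-0.0015,0,0.03],1],[[0,0,0],[0,0,0],1]]'
python3 -m handwheel '[[[0,0,0],[-0.0001,0,0.003],1],[[0,0,0],[-0.0001,0,0.003],1],[[0,0,0],[-0.0001,0,0.003],1],[[0,0,0],[0,0,0],1],[[0,0,0],[0,0,0],1]]'
python3 -m handwheel '[[[0,0,0],[-0.0001,0,0.0015],1],[[0,0,0],[0,0,0],1],[[0,0,0],[0,0,0],1]]'
```

```text
clock: 14.08
eef_pos: [406.0, -304.0, 36.5]
tool_rot: [-3.138, -0.044, 0.219]
force: [0.1, 1.2, -1.1]
width: 21.7
gripper_force: 59.5
clock: 14.5
eef_pos: [409.3, -308.7, 33.1]
tool_rot: [3.135, -0.052, 0.216]
force: [-0.2, 1.2, -0.8]
width: 21.7
gripper_force: 59.4
clock: 14.75
eef_pos: [408.7, -308.4, 30.7]
tool_rot: [3.136, -0.051, 0.215]
force: [-0.2, 0.3, -2.6]
width: 21.9
gripper_force: 59.4
```

```bash
python3 -m handwheel '[[[0,0,0],[-0.0001,0,0.0015],1],[[0,0,0],[0,0,0],1],[[0,0,0],[0,0,0],1]]'
python3 -m handwheel '[[[0,0,0],[-0.0001,0,0.0015],1],[[0,0,0],[0,0,0],1],[[0,0,0],[0,0,0],1]]'
python3 -m handwheel '[[[0,0,0],[0,0,0.001],1],[[0,0,0],[0,0,0],1],[[0,0,0],[0,0,0],1]]'
```

```text
clock: 15.0
eef_pos: [408.4, -308.2, 28.8]
tool_rot: [3.137, -0.05, 0.216]
force: [0.8, -0.3, -2.0]
width: 21.7
gripper_force: 59.4
clock: 15.25
eef_pos: [408.5, -308.2, 27.3]
tool_rot: [3.137, -0.05, 0.216]
force: [-0.1, -0.4, -1.9]
width: 21.4
gripper_force: 59.4
clock: 15.5
eef_pos: [408.6, -308.3, 26.4]
tool_rot: [3.137, -0.05, 0.216]
force: [0.2, -0.4, -0.4]
width: 22.1
gripper_force: 59.5
```

```bash
python3 -m handwheel '[[[0,0,0],[0,0,0.001],1],[[0,0,0],[0,0,0],1],[[0,0,0],[0,0,0],1]]'
python3 -m handwheel '[[[0,0,0],[0,0,0.001],1],[[0,0,0],[0,0,0],1],[[0,0,0],[0,0,0],1]]'
```

```text
clock: 15.75
eef_pos: [408.7, -308.4, 25.7]
tool_rot: [3.136, -0.05, 0.216]
force: [-0.7, 0.4, 2.2]
width: 21.4
gripper_force: 60.0
clock: 16.0
eef_pos: [408.7, -308.4, 25.5]
tool_rot: [3.136, -0.051, 0.216]
force: [-2.4, 0.5, 13.0]
width: 21.5
gripper_force: 61.1
```

In contact. I'll relieve the pressure a little and open gradually.

```bash
python3 -m handwheel '[[[0,0,0],[0,0,-0.0008],1],[[0,0,0],[0,0,0],1],[[0,0,0],[0,0,0],0.66],[[0,0,0],[0,0,0],0.6],[[0,0,0],[0,0,0],0.5]]'
python3 -m handwheel '[[[0,0,0],[0,0,0],0.3],[[0,0,0],[0,0,0],0],[[0,0,0],[0,0,0],0],[[0,0,0],[0,0,0],0],[[0,0,0],[0,0,0],0]]'
python3 -m handwheel '[[[0,0,0],[0,0,-0.01],0],[[0,0,0],[0,0,-0.025],0],[[0,0,0],[0,0,-0.035],0],[[0,0,0],[0,0,-0.035],0],[[0,0,0],[0,0,-0.035],0]]'
python3 -m handwheel '[[[0,0,0],[-0.02,0.03,-0.02],0],[[0,0,0],[-0.02,0.03,-0.02],0],[[0,0,0],[0,0.035,0],0],[[0,0,0],[0,0.035,0],0],[[0,0,0],[0,0,0],0]]'
python3 - <<'E'
from h import *
a=snap('top','t5.png')['pixels'][90:260,270:470,::-1];b=snap('scene','s5.png')['pixels'][120:280,200:380,::-1]
cv2.imwrite('pics/m5.png',np.hstack([cv2.resize(a,(400,340)),cv2.resize(b,(383,340))]))
E
```

```text
clock: 16.42
eef_pos: [408.8, -308.2, 25.0]
tool_rot: [3.137, -0.05, 0.216]
force: [-0.0, -0.4, 0.7]
width: 42.5
gripper_force: 0.0
clock: 16.83
eef_pos: [408.7, -308.2, 25.2]
tool_rot: [3.137, -0.05, 0.216]
force: [1.1, -0.0, 0.2]
width: 85.4
gripper_force: 0.0
clock: 17.25
eef_pos: [401.1, -308.7, 167.1]
tool_rot: [3.137, -0.05, 0.216]
force: [1.2, -1.8, -0.5]
width: 84.8
gripper_force: 0.0
clock: 17.67
eef_pos: [388.0, -453.1, 205.1]
tool_rot: [3.129, -0.052, 0.209]
force: [0.8, -1.1, 0.3]
width: 85.3
gripper_force: 0.0
```

View pics/m5.png

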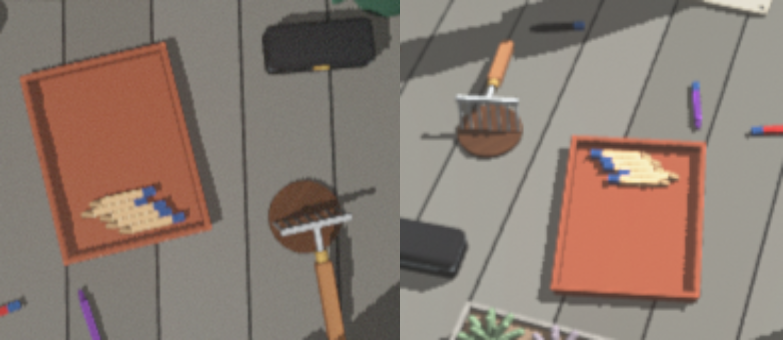

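The rake rests with its tines on the coaster and its handle on the table. The stakes lie side by side in the near half of the tray, and the arm is clear.

```bash
python3 -c "
from cell import ctrl;print(ctrl.finish_job())"
```

```text
the job is handed in; nothing more can be done
None
```

I combed all five stakes flat and side by side across the near half of the tray, set the rake tines-down on the coaster with its handle end on the table, and handed the job in at about 18 s; the hand-in returned no verdict.

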